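Wedge the red spring clip off the rod

TASK

Take the red spring clip off the rod with the yellow-handled wedge: lift the wedge out of its holder, push its point straight down between the two ears of the red clip until the jaws spread and the clip comes off the rod and drops into the tray below, then put the wedge back in its holder. Leave the blue clip on the rod where it is, and do not touch either clip with the gripper.

Things in the scene. Friction and masses are not known exactly. Their poses are not given: they have to be found in the camera images.
- rod_stand: Fixed grey tray, 110 (x) x 190 mm (y), 18 mm rim, floor 4 mm up, with two black posts 114 mm high, 83 mm either side of its middle along y, and a steel rod of 12 mm diameter between them, along y over the middle of the tray. Origin: centre of the underside, z up. The rod's centre line is 102 mm above it, the rod's top 108 mm.
- rod_middle (a point): The middle of the rod, on its centre line, half way between the posts.
- clip_red: Red plastic spring clip hanging on the rod, mouth up; loose, 65 g, 84 mm high, 24 mm wide along the rod (y). Foot 40 mm (x) under the rod; two sprung jaws rise from it at +x and -x of the rod, hook over the rod's top and go on up as two ears 13 mm apart with flared ends. Origin: centre of the foot's underside, 30.3 mm below the rod's centre line; z up out of the mouth. Slides and rocks a little on the rod.
- clip_red_mouth (a point): Middle of the red clip's mouth between the flared ends of its ears (30 mm gap), 80 mm above its underside. Spread about 6 mm a side, the slippery hooks let go and the clip falls below the rod. That takes a few newtons (under 10) down on the wedge, whose point is then 5 to 10 mm above the rod's top.
- clip_red_far (a joint): Opening angle of the red clip's jaw on its +x side: 0 closed, grows as it is spread outward (hooks let go at about 0.09 rad), sprung shut.
- clip_red_near (a joint): The same for the jaw on its -x side.
- clip_blue: Blue clip of the same make on the same rod, 60 to 92 mm from the red one; either may be the left one. It stays on. Origin and axes as for the red clip.
- wedge: Loose wedge, 100 g, 113 mm high, hanging point down in its holder. Steel blade 18 mm thick (y), its point 7 mm wide (x), widening to 40 mm at 40 mm up, then straight. Black collar 62 x 40 mm from 52 to 58 mm up, rests on the holder's rim. Yellow handle 24 (x) x 22 mm (y) from 58 to 113 mm up. Origin: middle of the point; z up the handle; it spreads along x, which must lie across the rod.
- wedge_holder: Fixed grey block 74 (x) x 54 mm (y), 62 mm high, on an 88 x 68 mm foot, with a slot open at the top, 50 (x) x 30 mm (y), in which the wedge's blade hangs. Origin: centre of the underside; wedge and slot have the same x and y axes (either way round).
- holder_seat (a point): Where the wedge's point is when the wedge hangs home in the holder: in the middle of the slot, 10 mm above the block's underside.
Mind the look-alikes: they are no part of the job. There is more than one size of the clip_blue; the job needs the smallest.

How it is judged:
By the outcome, as a careful person would: the job done as asked, in the order asked, and still so for the second after the job is handed in, with the robot touching nothing.
It also fails if it takes over 48 s, if anything falls off the work surface, if the arm or the gripper's body presses on something with over 40 N, if the wrist force passes 120 N, or if a joint passes its speed limit or range.

ROBOT

A 6-joint arm with a two-finger parallel gripper is mounted at the origin on a cart in front of the work surface, level with it; the furniture and walls round the work are solid. World frame = base frame: x ahead of the robot, y to its left, z up, the work surface at z = 0. Lengths are in m, angles in rad, forces in N, time in s.
With the tool pointing down it reaches from about 0.275 to 0.85 m from the base axis. Payload 19 kg.
Tool frame: the origin (TCP) lies midway between the tips of the shut fingers; the grasp point (between the pads) lies 19 mm behind it; z points along the fingers, y is the line along which they close (so a half turn about z gives the same grasp; the last joint's range is limited). The gripper opens to 85 mm and grips with 20 to 120 N. Pads are 22 mm wide; open, the fingers measure 114 mm over their backs; the gripper's body (76 mm by 85 mm) begins 54 mm behind the grasp point. The pads swing forward as they close: fully open they stand 13 mm farther back than shut.
Start: joints at [0.966, 0.15, 1.437, -0, 1.554, -0.134], TCP at [0.261, 0.512, 0.231] pointing down, gripper open.
Joint ranges: [-2.8, 2.8], [-0.68, 2.1], [0.12, 2.68], [-1.39, 4.53], [0.16, 2.79], [-2.81, 2.81]. Speed limits (rad/s): [1.89, 1.89, 2.22, 3.01, 3.01, 3.01].

INTERFACE

Orientations are given as a unit quaternion [x, y, z, w].
In Python, from station import r gives the robot as it stands. The module is installed in compiled form; this text tells all that it offers. Calls block until the motion is done:
- r.move_ptp(position, orientation): joint-space move of the TCP to a pose.
- r.servo_line(position, rotation=None, v=0.15, threshold=None): straight line of the TCP; rotation=None keeps the orientation; v is the mean speed in m/s. With threshold (N) it stops when the force on the tool has changed by that much, and returns True; else False.
- r.move_j(angles): joint-space move.
- r.gripper_open() and r.grab(): open the fingers fully, or close them until they stop; the grip force is fixed at half the most.
- r.wait(seconds).
- r.solve_ik(position, orientation): joint angles nearest the present ones, or None.
- r.get_state(): the state.
- r.read_camera(name): name is "scene" or "side" or "wrist"; returns the picture (400x640x3 uint8, blue, green, red); there is no depth.
- r.camera_info(name): a dict with "fx", "fy", "cx", "cy" (pixels), "pose" (4x4, takes a point from camera to world coordinates). Camera axes: x right, y down, z forward; pixel columns grow to the right and rows downward; lengths in m; the calibration is good to about 2 mm. A picture is of the moment at which its call begins: read the wrist's pose just before it. camera_info takes no time and is no camera call; for the wrist camera it gives the pose at the moment of the call.
A pose or a line that the arm cannot do raises r.Unreachable and nothing moves.
- r.sign_off(): hands the job in; it is judged then, once.
The state is a dict: "clock": time; "joints": joint angles; "joint_vel": joint speeds; "effort": joint torques, N m; "ee_pos": TCP position; "eef_rot": TCP orientation; "force": force on the tool from outside, world axes, zero at the start; "wrist_torque": the same for the moment, N m; "gripper_width": finger opening in m; "grip_force": force on a finger pad.
Only numpy, scipy, OpenCV 4.12 (cv2) and the standard library are available. Lean on these libraries where they do the work, as an engineer would, in place of code of your own. Each camera call takes 0.05 s, during which the arm holds its last target. There are 200 camera calls.

## Working session

There is one attempt and no reset: what is moved stays moved. The work goes in short steps, each a Python script; the robot and the scene stay as the last script left them, time stands still between calls to the robot, and variables do not carry over. Pictures are saved under pics/ and viewed, at most 10 in all, crops included, and the job is handed in when it is done.

```bash
mkdir -p pics
python3 - <<'E'
from station import r
import cv2,json
for n in ("scene","side"):
    cv2.imwrite(f"pics/{n}0.png",r.read_camera(n)); c=r.camera_info(n); print(n,c["fx"],c["fy"],c["cx"],c["cy"],c["pose"])
s=r.get_state();print(s["clock"],s["eef_rot"],s["force"])
E
```

```text
scene 417.47840495952744 417.47840495952744 322.3215034056499 200.40397614037303 [[ 0.66581034 -0.46712987  0.58179574 -0.01006158]
 [-0.74611503 -0.41371695  0.52168061 -0.42309781]
 [-0.00299384 -0.78142688 -0.62398964  0.74693086]
 [ 0.          0.          0.          1.        ]]
side 421.91251837682785 421.91251837682785 324.18752822588164 201.33857187863168 [[ 0.47715394 -0.65033525  0.59109067  0.04422607]
 [-0.87879815 -0.35780303  0.3157385  -0.16409306]
 [ 0.00615816 -0.67010526 -0.74224054  0.77577994]
 [ 0.          0.          0.          1.        ]]
0.1 [ 2.33236017e-01  9.72420008e-01 -4.98524313e-04 -1.98955285e-04] [-0.30177547  0.18395093 -0.8877049 ]
```

View pics/scene0.png

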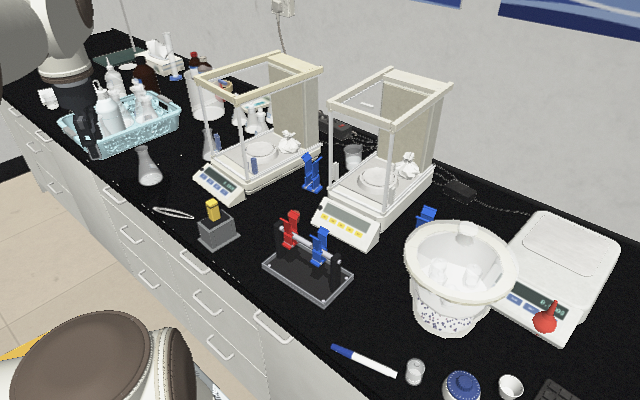

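View pics/side0.png

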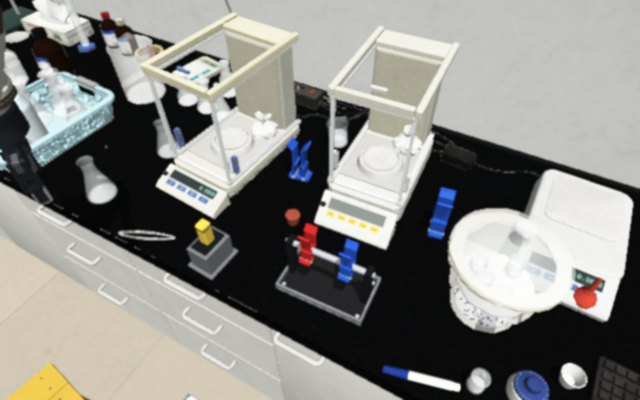

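Scene picture: holder with yellow handle at (218,230), red clip (290,228) and a blue clip (320,245) on the rod. Other blue clips stand at (312,172) and (427,215), off the rod, and there is a red blob near (545,320). The ones meant are the red clip and the blue clip on the rod. An enlarged crop should confirm this.

Run:
```python
import cv2,numpy as np
a=cv2.imread("pics/scene0.png")[185:310,190:360];b=cv2.imread("pics/side0.png")[205:330,180:390]
a=cv2.resize(a,None,fx=4,fy=4,interpolation=cv2.INTER_CUBIC)[:, :680]
b=cv2.resize(b,None,fx=3.8,fy=3.8,interpolation=cv2.INTER_CUBIC)
cv2.imwrite("pics/c1.png",a);cv2.imwrite("pics/c2.png",b)
```

```text
(no output)
```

View pics/c1.png

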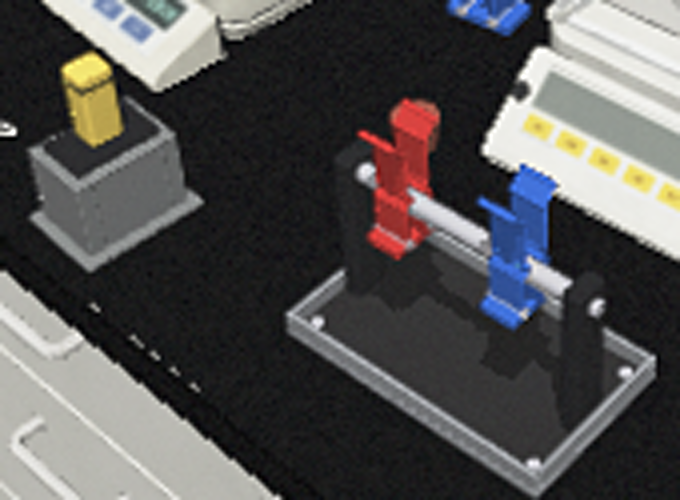

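View pics/c2.png

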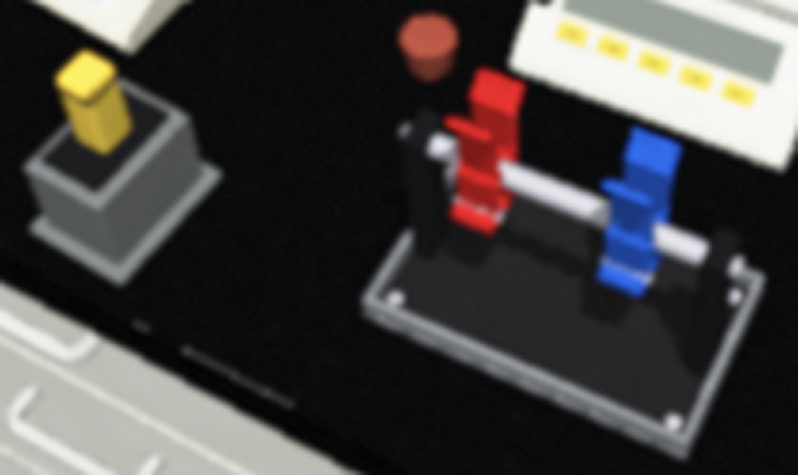

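```bash
cat > h.py <<'E'
from station import r
import numpy as np, cv2
from scipy.spatial.transform import Rotation as R
def ray(info,u,v,z):
    P=np.array(info["pose"]); d=P[:3,:3]@[(u-info["cx"])/info["fx"],(v-info["cy"])/info["fy"],1]
    return P[:3,3]+d*(z-P[2,3])/d[2]
def down(a):  # tool down, closing axis (tool y) at heading a
    y=np.array([np.cos(a),np.sin(a),0]); z=np.array([0,0,-1.])
    return R.from_matrix(np.c_[np.cross(y,z),y,z]).as_quat()
E
python3 - <<'E'
from h import *
S=r.camera_info("scene");D=r.camera_info("side")
f1=lambda u,v,z:ray(S,190+u/4,185+v/4,z).round(4)
f2=lambda u,v,z:ray(D,180+u/3.8,205+v/3.8,z).round(4)
for n,f,pts in (("scene",f1,dict(hL=(30,150,.062),hF=(78,188,.062),hR=(175,132,.062),foL=(30,217,.004),foF=(92,270,.004),foR=(203,202,.004),handle=(87,68,.123),
 trayL=(288,318,.018),trayF=(533,478,.018),trayR=(656,358,.018),rodL=(365,172,.102),rodR=(598,305,.102),rearN=(379,145,.1555),rearF=(415,105,.1555),bN=(496,208,.1555),bF=(533,175,.1555))),
 ("side",f2,dict(hL=(25,165,.062),hF=(98,207,.062),hR=(188,118,.062),handle=(87,72,.123),trayL=(365,302,.018),trayF=(685,445,.018),trayR=(762,275,.018),rodL=(412,135,.102),rodR=(738,262,.102),rearN=(470,128,.1555),rearF=(500,80,.1555),bN=(628,190,.1555),bF=(655,138,.1555)))):
    for k,p in pts.items(): print(n,k,f(*p))
E
```

```text
scene hL [0.359 0.322 0.062]
scene hF [0.3579 0.2716 0.062 ]
scene hR [0.4292 0.2684 0.062 ]
scene foL [0.3522 0.331  0.004 ]
scene foF [0.3499 0.2628 0.004 ]
scene foR [0.4346 0.259  0.004 ]
scene handle [0.3922 0.292  0.123 ]
scene trayL [0.3957 0.1318 0.018 ]
scene trayF [ 0.4055 -0.052   0.018 ]
scene trayR [ 0.5149 -0.0489  0.018 ]
scene rodL [0.4535 0.1191 0.102 ]
scene rodR [ 0.4628 -0.0467  0.102 ]
scene rearN [0.4348 0.0839 0.1555]
scene rearF [0.4712 0.093  0.1555]
scene bN [0.4406 0.0042 0.1555]
scene bF [0.4717 0.0066 0.1555]
side hL [0.3605 0.3261 0.062 ]
side hF [0.358  0.2738 0.062 ]
side hR [0.4289 0.268  0.062 ]
side handle [0.395  0.2956 0.123 ]
side trayL [0.398  0.1351 0.018 ]
side trayF [ 0.4061 -0.0519  0.018 ]
side trayR [ 0.5167 -0.0464  0.018 ]
side rodL [0.4546 0.1347 0.102 ]
side rodR [ 0.4655 -0.0462  0.102 ]
side rearN [0.439  0.0887 0.1555]
side rearF [0.4717 0.0907 0.1555]
side bN [0.4433 0.0056 0.1555]
side bF [0.4766 0.0078 0.1555]
```

The crop confirms it: the red clip is the left one on the rod and the smallest blue clip hangs to its right. The look-alikes stand off the rod. The mouth is at about (0.455,0.089), the wedge at about (0.393,0.294). I'll go above the wedge and look.

Run:
```python
from h import *
r.gripper_open()
p=[.393,.294,.20]
cand=[(np.abs(q[5]),a) for a in (-.06,-.06+np.pi) if (q:=r.solve_ik(p,down(a))) is not None]
print(cand); a=min(cand)[1]
r.move_ptp(p,down(a)); r.wait(.2)
i=r.camera_info("wrist"); im=r.read_camera("wrist"); cv2.imwrite("pics/w1.png",im)
np.savez("w1.npz",**i)
s=r.get_state();print(s["clock"],s["joints"],s["ee_pos"],s["force"])
for x,y,z in [(.393,.294,.123),(.359,.322,.062),(.358,.272,.062),(.429,.268,.062),(.43,.319,.062)]:
    c=np.linalg.inv(i["pose"])@[x,y,z,1]; print(c[0]/c[2]*i["fx"]+i["cx"],c[1]/c[2]*i["fy"]+i["cy"])
```

```text
[(np.float64(0.545153790649306), -0.06), (np.float64(2.596438862940486), 3.081592653589793)]
1.575 [ 4.86775022e-01 -1.26187122e-02  1.67448531e+00  3.48117350e-05
  1.47971301e+00  5.44730800e-01] [0.39269696 0.29474156 0.20002903] [-0.15296471  0.33189504 -0.47956447]
319.38047397618976 207.65936620293905
281.5367746787378 162.22657398984302
285.1395171998568 213.13102936075163
357.7977504706582 213.04318707937853
357.4872414484358 161.08398171110065
```

View pics/w1.png

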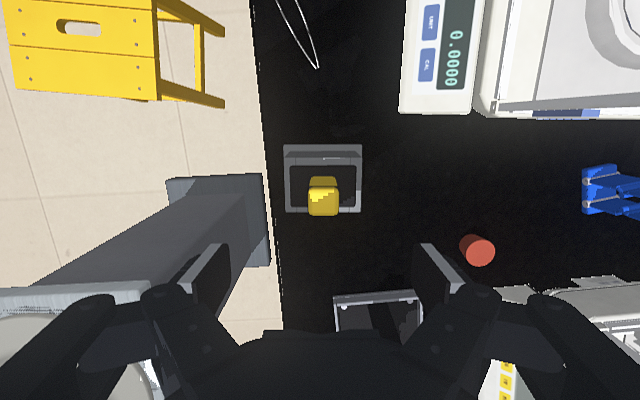

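Wrist view: the holder rim spans columns 284–361, rows 158–213, and the handle top is centred near (323,203). That is about +2.5 mm x and +3 mm y from my estimate, with yaw about −0.045. Now grasping and lifting.

Run:
```python
from h import *
w=np.load("w1.npz"); print(ray(w,323,203,.123),ray(w,322.7,185.5,.062))
q=down(-.045); x,y=.3955,.297
r.servo_line([x,y,.2],q,v=.1)
print(r.servo_line([x,y,.079],v=.12,threshold=8))
r.grab(); s=r.get_state(); print(s["gripper_width"],s["grip_force"],s["force"],s["ee_pos"],s["clock"])
print(r.servo_line([x,y,.265],v=.12)); r.wait(.2)
s=r.get_state(); print(s["gripper_width"],s["grip_force"],s["force"],s["clock"])
# above red clip
r.move_ptp([.4545,.0885,.265],down(.05)); r.wait(.2)
s=r.get_state(); print(s["force"],s["ee_pos"],s["clock"])
np.savez("w2.npz",**r.camera_info("wrist"))
a=r.read_camera("wrist"); b=r.read_camera("side"); c=r.read_camera("scene")
for n,im in (("w2",a),("d2",b),("s2",c)): cv2.imwrite(f"pics/{n}.png",im)
b=cv2.resize(b[110:300,250:410],None,fx=2.5,fy=2.5,interpolation=cv2.INTER_CUBIC)
c=cv2.resize(c[90:280,230:390],None,fx=2.5,fy=2.5,interpolation=cv2.INTER_CUBIC)
cv2.imwrite("pics/bc.png",np.hstack([c,b]))
```

```text
[0.39596029 0.29753124 0.123     ] [0.39622671 0.29752778 0.062     ]
False
0.023082271432587155 59.13528084754944 [-1.13013194  0.19973286  3.81064764] [0.39561925 0.29710068 0.07925991] 3.575
False
0.02339486020740945 58.724080324172974 [ 0.30402678 -0.72194268 -1.00843101] 5.475
[-0.73436113  0.01371812 -1.41474206] [0.45437744 0.08956043 0.2649836 ] 6.55
```

View pics/bc.png

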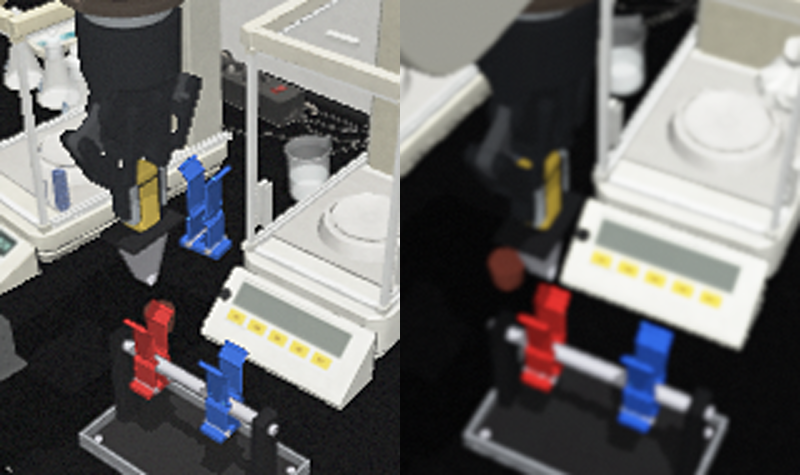

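View pics/w2.png

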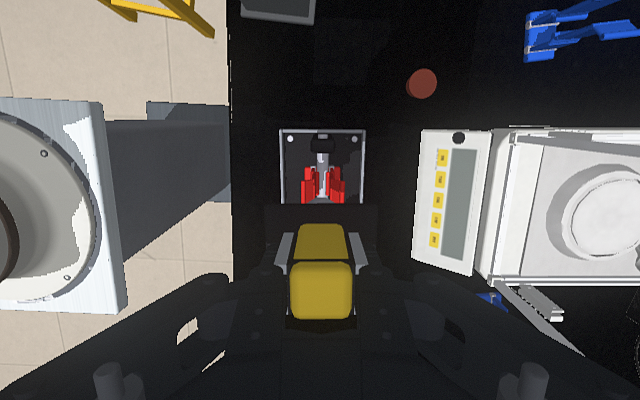

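Run:
```python
from h import *
w=np.load("w2.npz")
for p in [(301,172,.1555),(345,172,.1555),(323,188,.1555),(322.5,150,.108),(280,130,.018),(365,130,.018)]: print(p,ray(w,*p).round(4))
im=cv2.imread("pics/w2.png")[120:210,270:380].astype(int)
m=(im[...,2]>120)&(im[...,1]<60)&(im[...,0]<70)
for v in range(40,86,5):
    u=np.where(m[v])[0]+270; print(v+120,u.min() if len(u) else 0,u.max() if len(u) else 0, [int(a) for a in u[np.where(np.diff(u)>1)]] ,[int(a) for a in u[1:][np.diff(u)>1]])
for n in("scene","side"):
    c=r.camera_info(n)
    for P in [(.4544,.0896,.196),(.4544,.0896,.235),(.4544,.0896,.309),(.455,.0885,.1555)]:
        k=np.linalg.inv(c["pose"])@[*P,1]; uv=np.array([k[0]/k[2]*c["fx"]+c["cx"],k[1]/k[2]*c["fy"]+c["cy"]])
        o=np.array([230,90]) if n=="scene" else np.array([250,110]); print(n,P,uv.round(1),((uv-o)*2.5+(0 if n=="scene" else np.array([400,0]))).round(0))
a=cv2.imread("pics/s2.png")[170:260,255:335];b=cv2.imread("pics/d2.png")[170:260,270:350]
cv2.imwrite("pics/z.png",np.hstack([cv2.resize(t,None,fx=5,fy=5,interpolation=cv2.INTER_CUBIC) for t in(a,b)]))
```

```text
(301, 172, 0.1555) [0.4381 0.1095 0.1555]
(345, 172, 0.1555) [0.4754 0.1115 0.1555]
(323, 188, 0.1555) [0.4575 0.0966 0.1555]
(322.5, 150, 0.108) [0.4559 0.1241 0.108 ]
(280, 130, 0.018) [0.4022 0.1371 0.018 ]
(365, 130, 0.018) [0.5094 0.1427 0.018 ]
160 0 0 [] []
165 0 0 [] []
170 304 339 [305, 309, 316] [308, 316, 334]
175 304 339 [305, 311, 318, 327, 329] [310, 316, 326, 329, 334]
180 305 339 [307, 314, 318, 329, 333, 335] [309, 316, 326, 331, 335, 338]
185 301 344 [314, 318, 329, 334, 338] [316, 326, 332, 336, 341]
190 301 343 [302, 314, 318, 335, 339] [304, 316, 326, 339, 341]
195 301 343 [304, 314, 316, 328] [306, 316, 328, 330]
200 301 343 [310] [331]
205 0 0 [] []
scene (0.4544, 0.0896, 0.196) [288.4 201.1] [146. 278.]
scene (0.4544, 0.0896, 0.235) [287.4 186.3] [143. 241.]
scene (0.4544, 0.0896, 0.309) [285.3 155.7] [138. 164.]
scene (0.455, 0.0885, 0.1555) [289.9 215.7] [150. 314.]
side (0.4544, 0.0896, 0.196) [306.9 218.7] [542. 272.]
side (0.4544, 0.0896, 0.235) [306.4 204.2] [541. 235.]
side (0.4544, 0.0896, 0.309) [305.2 173.1] [538. 158.]
side (0.455, 0.0885, 0.1555) [308.1 232.7] [545. 307.]
```

View pics/z.png

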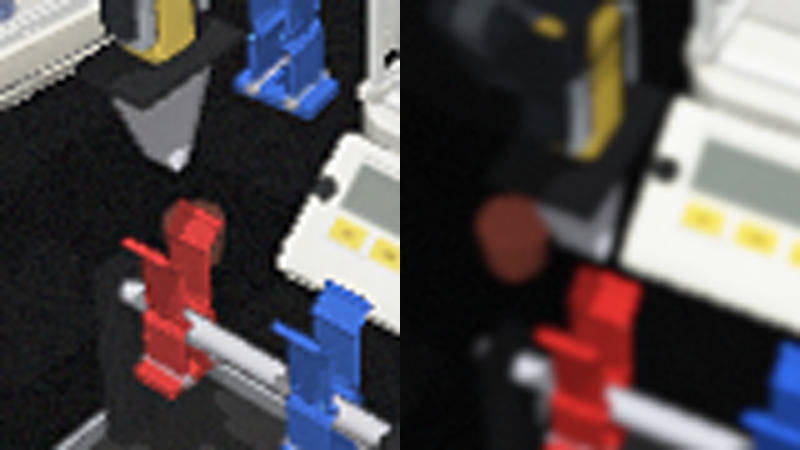

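The wedge is held upright, with its point near (290,202) in the scene view, as predicted. The mouth is at about (0.4555,0.0885). Now pushing down in steps while watching the force.

Run:
```python
from h import *
x,y=.4555,.0885
r.servo_line([x,y,.237],down(.05),v=.08); r.wait(.1)
f0=r.get_state()["force"][2]
def blob():
    im=r.read_camera("scene")[180:300,240:330].astype(int)
    m=(im[...,2]>120)&(im[...,1]<60)&(im[...,0]<70); v,u=np.where(m); return len(u),round(u.mean()+240,1),round(v.mean()+180,1)
b0=blob(); print(b0)
for z in [.225,.213,.205,.200,.197,.194,.192,.190,.188,.186,.184,.182]:
    hit=r.servo_line([x,y,z],v=.03,threshold=14)
    s=r.get_state(); b=blob(); print(z,hit,round(s["force"][2]-f0,2),s["force"].round(1) if hasattr(s["force"],"round") else s["force"],b,round(s["clock"],2))
    if b[2]-b0[2]>8 or hit: break
r.wait(.3)
print(blob(),r.get_state()["force"])
c=r.read_camera("scene")[170:290,230:370];d=r.read_camera("side")[170:290,250:390]
cv2.imwrite("pics/p3.png",np.hstack([cv2.resize(t,None,fx=2.8,fy=2.8,interpolation=cv2.INTER_CUBIC) for t in(c,d)]))
```

```text
(280, np.float64(289.9), np.float64(228.9))
0.225 False 0.45 [ 0.2 -0.4 -0.8] (266, np.float64(289.7), np.float64(229.8)) 7.9
0.213 False 0.44 [-0.4 -1.2 -0.8] (253, np.float64(289.7), np.float64(230.7)) 8.5
0.205 False 0.57 [-0.  -0.7 -0.7] (242, np.float64(289.3), np.float64(231.6)) 8.97
0.2 False 1.05 [ 0.5  0.  -0.2] (230, np.float64(289.2), np.float64(232.3)) 9.33
0.197 False 0.26 [ 0.  -0.2 -1. ] (234, np.float64(289.3), np.float64(232.5)) 9.63
0.194 False 0.45 [ 0.9 -0.9 -0.8] (230, np.float64(289.3), np.float64(233.0)) 9.93
0.192 False 1.73 [0.5 0.1 0.5] (218, np.float64(289.3), np.float64(233.5)) 10.23
0.19 False 0.45 [ 0.1  0.4 -0.8] (219, np.float64(289.1), np.float64(233.7)) 10.53
0.188 False 1.47 [-0.1  0.7  0.2] (213, np.float64(289.0), np.float64(234.1)) 10.83
0.186 False 0.12 [ 0.1 -0.1 -1.1] (211, np.float64(289.2), np.float64(234.5)) 11.13
0.184 False 0.28 [-0.2  1.1 -1. ] (225, np.float64(289.7), np.float64(238.5)) 11.43
(264, np.float64(292.0), np.float64(251.8)) [-0.1122365  -0.58633994 -0.7943314 ]
```

View pics/p3.png

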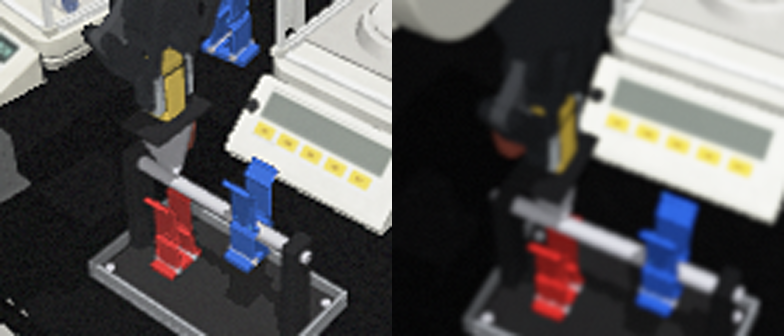

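The red clip has dropped and stands in the tray at (170,230) in the left panel, below the rod. The blue clip is still on the rod. Returning the wedge.

Run:
```python
from h import *
x,y=.3956,.2971; q=down(-.045)
r.servo_line([.4555,.0885,.265],v=.12)
r.move_ptp([x,y,.265],q); r.wait(.2)
r.servo_line([x,y,.155],v=.1)
s=r.get_state(); print(s["ee_pos"],s["clock"],s["force"])
hit=r.servo_line([x,y,.0785],v=.05,threshold=6); s=r.get_state(); print(hit,s["ee_pos"],s["force"])
c=r.read_camera("scene")[160:260,160:280];d=r.read_camera("side")[190:290,150:270]
cv2.imwrite("pics/p4.png",np.hstack([cv2.resize(t,None,fx=3.3,fy=3.3,interpolation=cv2.INTER_CUBIC) for t in(c,d)]))
if s["ee_pos"][2]<.084:
    r.gripper_open(); r.wait(.2); r.servo_line([x,y,.22],v=.12); r.wait(.3)
    print("released"); c=r.read_camera("scene")[180:310,180:360];d=r.read_camera("side")[200:330,180:360]
    cv2.imwrite("pics/p4.png",np.hstack([cv2.resize(t,None,fx=2.2,fy=2.2,interpolation=cv2.INTER_CUBIC) for t in(c,d)]))
print(r.get_state()["clock"])
```

```text
[0.39587623 0.29724175 0.15562708] 15.0833 [ 0.99529897 -0.68427582 -0.72996728]
True [0.39555269 0.29709213 0.07924175] [-1.03858236 -1.35470901  7.23799268]
released
19.1917
```

View pics/p4.png

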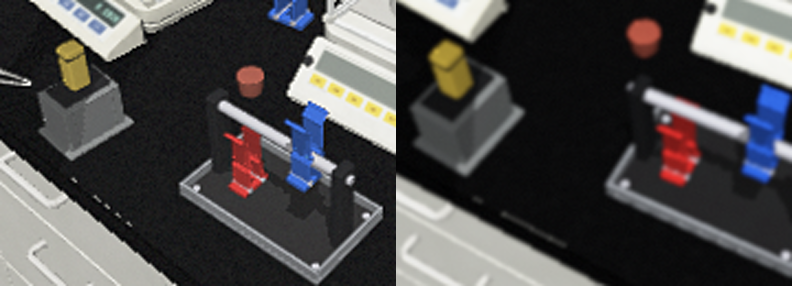

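The wedge is home in its holder (handle at (72,65)), the red clip stands in the tray (245,165) below the rod, and the blue clip is still on the rod (307,150). Handing in.

```bash
python3 -c "
from station import r
print(r.sign_off())"
```

```text
the job is handed in; nothing more can be done
None
```

The red clip is off the rod and in the tray, the blue clip is still on the rod, the wedge is back in its holder, and I handed the job in at about 19 s of the 48 s allowed; the sign-off returned no verdict.

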